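Set up the pastry filler and rack the scrapers

ROBOT

A 6-joint arm with a two-finger parallel gripper is mounted at the origin on the work surface. World frame = base frame: x ahead of the robot, y to its left, z up, the work surface at z = 0. Lengths are in m, angles in degrees, forces in N, time in s.
With the tool pointing down it reaches from about 0.3 to 0.75 m from the base axis. Payload 8.5 kg.
Tool frame: the origin (TCP) lies at the very end of the fingers, on their centre line; the grasp point (between the pads) lies 19 mm behind it; z points along the fingers, y is the line along which they close (so a half turn about z gives the same grasp; the last joint's range is limited). The gripper opens to 85 mm and grips with 20 to 120 N. Pads are 22 mm wide; open, the fingers measure 114 mm over their backs; the gripper's body (76 mm by 85 mm) begins 54 mm behind the grasp point. The pads swing forward as they close: fully open they stand 13 mm farther back than shut.
Start: joints at [-84.185, 21.807, 74.336, -0, 83.858, -12.336], TCP at [0.171, -0.523, 0.231] pointing down, gripper open.
Joint ranges: [-178.18, 178.18], [-50.72, 133.34], [12.68, 142.11], [-81.47, 261.47], [9.98, 163.14], [-165.26, 165.26]. Speed limits (degrees/s): [136.94, 136.94, 180, 180, 180, 180].

INTERFACE

Orientations are given as a 3x3 rotation matrix whose columns are the frame's x, y, z axes.
In Python, from rig import env, optics, spotter gives the robot as it stands.
- The arm moves only by the shell command python3 -m crank 'ROWS' [FORCE]. ROWS is JSON, one flat list of numbers, 5 for each row, row after row: the finger opening in cm, from 0 to 8.54, then the shift along the tool's x, y, z in cm, then the turn about the tool's z in rad. A call has exactly 8 rows; each row shifts and turns the commanded pose from where the row before left it, along the tool's axes as they then stand; what a row does not reach is not made up. A row lasts 1/12 s, in which the tool goes at most 41.7 mm and 7.16 degrees, less where a joint would pass 70% of its speed; a pose out of reach is approached as far as the arm can. A call is refused whole if a number of a shift passes 4.17 or a number of a turn 0.125, either way. A call with a gripper value outside its range is refused whole. The fingers move at their own pace and stop on an object; FORCE is the grip in N (left out, the last holds). Time passes only in rows, so rows that do not move let the fingers close, or fill a call up. It gives the time, the measured TCP pose, the force, the opening and the grip force at its end, in the units of the state.
- env.observe(): the state, without advancing time (a new reading comes with each control period).
- optics.get_image(name): name is "side" or "top"; returns a dict with "color" (420x560x3 uint8, red, green, blue), "intrinsics" (3x3 intrinsics, pixels), "pose" (4x4, takes a point from camera to world coordinates). Camera axes: x right, y up, looking along -z (the intrinsics and any distortion apply to the point x, -y, -z); pixel columns grow to the right and rows downward; lengths in m; the calibration is good to about 2 mm. A picture is of the moment at which its call begins. There is no depth.
- env.close_job(): hands the job in; it is judged then, once.
Trained networks look in a picture, given as the dict that the camera call returned (one of the last four; its "shot" number tells which), for a name from the list of things; names that differ only in an ending like _2 or _b are one class to them, and where a whole thing is asked for, a point or a joint stands for the part that bears it (a point fixed in the world has none). Each returns a list of dicts, best first, with "score" (0 to 1); they miss things now and then, are a little off and sometimes report something else, mostly with a low value. They report only what shows in the picture. A call takes as long as a camera call. They do not tell look-alikes from the thing itself.
- spotter.look_for(picture, query): "at" ([column, row] as shares, 0 to 1, of the picture: columns of its width, rows of its height, amid what is visible of it).
The state is a dict: "time_s": time; "q": joint angles; "qvel": joint speeds; "joint_efforts": joint torques, N m; "position": TCP position; "tool_rot": TCP orientation; "ft_force": force on the tool from outside, world axes, zero at the start; "wrist_torque": the same for the moment, N m; "grip_width": finger opening in m; "gripper_force": force on a finger pad.
Only numpy, scipy, OpenCV 4.12 (cv2) and the standard library are available. Lean on these libraries where they do the work, as an engineer would, in place of code of your own. Each camera call takes 0.05 s, during which the arm holds its last target. There are 200 camera calls.

TASK

Get the filling bench ready for the next batch of biscuits: first swing the filler's clamp lever back to its front stop to release it, then push each filling nozzle, open end down, fully onto a spigot of the filler so that it stands on the deck, and only then swing the lever all the way back over to its rear stop, by the white housing, to clamp them. Put every scraper that lies on the bench away in the slanted rack, blade first, one to a slot and fully home, in any order you like. Leave the jar, the bowl and the timer where they are.

Things in the scene. Friction and masses are not known exactly. Their poses are not given: they have to be found in the camera images.
- rack: Slanted white plastic scraper rack, fixed on the table: base 160 mm deep (x from -60 to +100 mm) and 225 mm wide (y). Origin: on the table, under the middle of its width. x points away from its slot mouths, z up. Its top edge is about 100 mm above the table.
- cradle: The slotted part of the rack, tilted nose-down by 30 degrees: its x axis is the direction of insertion (away from the mouths and 30 degrees downwards), its y axis runs along the row of slots, its z axis is across the slots' thickness (upwards and away). Origin: centre of the middle slot's mouth, 85 mm above the table, 35 mm to -x of the rack's origin. Front face square to x.
- filler: Twin-outlet pastry filling machine, fixed on the table: steel front deck 70 mm high, x from -65 to +65 mm, y from -125 to +125 mm, with two spigots and a lever on it; behind it (x from 65 to 165 mm) a white housing 75 mm high with a round lid on top (to 100 mm). Origin: on the table under the middle of the deck; x points from the deck to the housing, z up.
- clamp (a joint): The nozzle clamp lever on the filler's deck: 0 rad = released, end stop, leaning about 29 degrees to the filler's -x side; 1.0 rad = end stop, leaning 29 degrees to +x (clamped; it starts at or near here). It turns about the filler's y axis in a plane square to it, needs about 1 N at the tip, stays where it is left.
- clamp_tip (a point): Centre of the black ball (26 mm across) at the end of the clamp lever; 70 mm from the lever's pivot, which is at x = -30, y = +85, z = 92 mm in the filler's frame. The lever's block on the deck is 70 mm (x) by 50 mm (y) and 25 mm high.
- slot0 (a point): Centre of the mouth of the rack's slot on the +y side. Each slot is 9 mm thick, 56 to 57 mm wide and 80 mm deep; slots are 70 mm apart. (Axes as cradle.)
- slot1 (a point): Centre of the mouth of the rack's slot in the middle. Each slot is 9 mm thick, 56 to 57 mm wide and 80 mm deep; slots are 70 mm apart. (Axes as cradle.)
- slot2 (a point): Centre of the mouth of the rack's slot on the -y side. Each slot is 9 mm thick, 56 to 57 mm wide and 80 mm deep; slots are 70 mm apart. (Axes as cradle.)
- spigot0 (a point): Foot of the upright steel spigot farther from the lever (80 mm between the two), on its axis at deck height (70 mm above the table). Spigot: 21 mm diameter, 32 mm tall, top 7 mm tapered to 14 mm. (Axes as filler.)
- spigot1 (a point): Foot of the upright steel spigot next to the lever (90 mm from the lever's plane), on its axis at deck height (70 mm above the table). Spigot: 21 mm diameter, 32 mm tall, top 7 mm tapered to 14 mm. (Axes as filler.)
- scraper0: Scraper with grey steel blade and black handle; up to three alike, may be absent. Handle 95 long, 20 wide, 22 mm thick (x -60 to +35, z 0 to 22 mm); blade 75 long, 50 wide, 4 mm thick (x +35 to +110, z 0 to 4 mm, flush with the handle's underside). Origin: on the handle's underside, about 10 mm behind the centre of mass; x from handle to blade, z up as it lies flat. About 110 g.
- root0 (a point): On scraper0: middle of the blade where it leaves the handle (x = 35, z = 2 mm). Fully home, the front end of the handle meets the rack's front face and this point lies at the slot's mouth. (Axes as its scraper.)
- scraper1: Scraper with grey steel blade and black handle; up to three alike, may be absent. Handle 95 long, 20 wide, 22 mm thick (x -60 to +35, z 0 to 22 mm); blade 75 long, 50 wide, 4 mm thick (x +35 to +110, z 0 to 4 mm, flush with the handle's underside). Origin: on the handle's underside, about 10 mm behind the centre of mass; x from handle to blade, z up as it lies flat. About 110 g.
- root1 (a point): On scraper1: middle of the blade where it leaves the handle (x = 35, z = 2 mm). Fully home, the front end of the handle meets the rack's front face and this point lies at the slot's mouth. (Axes as its scraper.)
- scraper2: Scraper with grey steel blade and black handle; up to three alike, may be absent. Handle 95 long, 20 wide, 22 mm thick (x -60 to +35, z 0 to 22 mm); blade 75 long, 50 wide, 4 mm thick (x +35 to +110, z 0 to 4 mm, flush with the handle's underside). Origin: on the handle's underside, about 10 mm behind the centre of mass; x from handle to blade, z up as it lies flat. About 110 g.
- root2 (a point): On scraper2: middle of the blade where it leaves the handle (x = 35, z = 2 mm). Fully home, the front end of the handle meets the rack's front face and this point lies at the slot's mouth. (Axes as its scraper.)
- nozzle0: White plastic filling nozzle standing on its open socket (two, alike): round socket 34 mm outside, 25 mm bore, 43 mm deep, open below; above it a closed cone tapering from 34 to 16 mm; 65 mm tall in all, 60 g. Origin: centre of its lower rim; z up.
- nozzle1: White plastic filling nozzle standing on its open socket (two, alike): round socket 34 mm outside, 25 mm bore, 43 mm deep, open below; above it a closed cone tapering from 34 to 16 mm; 65 mm tall in all, 60 g. Origin: centre of its lower rim; z up.
- jar: Bystander: amber glass jar with steel cap, 68 mm across, 100 mm tall. Leave alone. Origin under its centre.
- bowl: Bystander: white bowl, 110 mm across, 60 mm high. Leave alone. Origin under its centre.
- timer: Bystander: small white kitchen timer, 50 x 60 x 22 mm. Leave alone. Origin under its centre.
Things that resemble listed ones, but are neither listed nor needed, are in the scene too. What is shaped like the nozzle0 but pink is not meant.

How it is judged (in metres and radians):
On the way, in this order (a step that is already met when the one before it is completed fails the run):
1. the clamp lever is swung back to its released end (value of joint clamp below 0.15 rad), for 0.2 s.
2. with the lever still released, both nozzles stand fully down on the filler's spigots (((horizontal distance between nozzle0 and spigot0 below 0.005 m and z of nozzle0 in the frame of spigot0 below 0.005 m) or (horizontal distance between nozzle0 and spigot1 below 0.005 m and z of nozzle0 in the frame of spigot1 below 0.005 m)) and angle between each of nozzle0, nozzle1's own z axis and vertical below 0.1 rad and ((horizontal distance between nozzle1 and spigot0 below 0.005 m and z of nozzle1 in the frame of spigot0 below 0.005 m) or (horizontal distance between nozzle1 and spigot1 below 0.005 m and z of nozzle1 in the frame of spigot1 below 0.005 m)) and value of joint clamp below 0.3 rad), for 0.2 s.
3. the clamp lever is swung all the way over to clamp (((horizontal distance between nozzle0 and spigot0 below 0.005 m and z of nozzle0 in the frame of spigot0 below 0.005 m) or (horizontal distance between nozzle0 and spigot1 below 0.005 m and z of nozzle0 in the frame of spigot1 below 0.005 m)) and angle between each of nozzle0, nozzle1's own z axis and vertical below 0.1 rad and ((horizontal distance between nozzle1 and spigot0 below 0.005 m and z of nozzle1 in the frame of spigot0 below 0.005 m) or (horizontal distance between nozzle1 and spigot1 below 0.005 m and z of nozzle1 in the frame of spigot1 below 0.005 m)) and value of joint clamp above 0.85 rad), for 0.2 s.
At the end, for the whole second after the job is handed in: Each nozzle upright (within 0.1 rad) on a spigot, within 5 mm of its axis and its rim within 5 mm of the deck; clamp lever past 0.85 rad; every scraper present in a slot of the rack, blade root within 10 mm of the slot's mouth and along the slot within 0.12 rad, at rest (all of step 3 and (distance between root0 and slot0 below 0.01 m or distance between root0 and slot1 below 0.01 m or distance between root0 and slot2 below 0.01 m) and angle between the x axis of each of scraper0, scraper1, scraper2 and the x axis of cradle, either way round below 0.12 rad and linear speed of each of scraper0, scraper1, scraper2 below 0.02 m/s and (distance between root1 and slot0 below 0.01 m or distance between root1 and slot1 below 0.01 m or distance between root1 and slot2 below 0.01 m) and (distance between root2 and slot0 below 0.01 m or distance between root2 and slot1 below 0.01 m or distance between root2 and slot2 below 0.01 m)); the robot touches nothing.
It fails at once if the jar, the bowl or the timer is moved more than 3 cm (distance of any of jar, bowl, timer from where it was at the start of the episode above 0.03 m).
Of scraper0, scraper1, scraper2 only 2 to 3 are there at a start; the rules pass over those that are not, and their reading is None.
At some moment in a run one of scraper0, scraper1, scraper2 may be knocked a few centimetres aside while the robot is not near it.
It also fails if it takes over 210 s, if anything falls off the work surface, if the arm or the gripper's body presses on something with over 40 N, if the wrist force passes 120 N, or if a joint passes its speed limit or range.

## Working session

There is one attempt and no reset: what is moved stays moved. The work goes in short steps, Python scripts to look and compute and a shell command to move; the robot and the scene stay as the last step left them, time stands still between calls to the robot, and variables do not carry over. Pictures are saved under pics/ and viewed, at most 14 in all, crops included, and the job is handed in when it is done.

```bash
ls; mkdir -p pics; cat > h.py <<'E'
import numpy as np, cv2
from rig import env, optics, spotter
def shot(name,fn=None):
    p=optics.get_image(name)
    if fn: cv2.imwrite('pics/'+fn,p['color'][:,:,::-1])
    return p
def ray(p,uv):
    K=np.array(p['intrinsics']);T=np.array(p['pose'])
    d=np.linalg.inv(K)@[uv[0],uv[1],1]; d=T[:3,:3]@[d[0],-d[1],-d[2]]
    return T[:3,3],d
def atz(p,uv,z):
    o,d=ray(p,uv); return o+d*(z-o[2])/d[2]
def proj(p,X):
    K=np.array(p['intrinsics']);T=np.array(p['pose'])
    c=T[:3,:3].T@(np.array(X)-T[:3,3]); c=K@[c[0],-c[1],-c[2]]; return c[:2]/c[2]
def find(p,q):
    return [(round(r['score'],2),np.round(np.array(r['at'])*[560,420],1)) for r in spotter.look_for(p,q)]
E
python3 - <<'E'
from h import *
np.set_printoptions(suppress=True,precision=3)
for n in ('top','side'):
    p=shot(n,n+'0.png'); print(n,p['pose'],p['intrinsics'], [k for k in p])
    for q in ['rack','slot0','slot1','slot2','filler','clamp_tip','spigot0','spigot1','scraper0','root0','nozzle0','jar','bowl','timer']: print(q,find(p,q))
s=env.observe(); print(s)
E
```

```text
pics
top [[-0.026  0.995 -0.092  0.451]
 [-0.999 -0.024  0.022  0.004]
 [ 0.02   0.093  0.995  1.399]
 [ 0.     0.     0.     1.   ]] [[390.464   0.    282.597]
 [  0.    390.464 208.668]
 [  0.      0.      1.   ]] ['color', 'intrinsics', 'pose', 'shot']
rack [(0.72, array([226.5, 182.3])), (0.16, array([323.3, 176.7]))]
slot0 [(0.7, array([226. , 183.7]))]
slot1 [(0.7, array([226. , 183.7]))]
slot2 [(0.7, array([226. , 183.7]))]
filler [(0.83, array([322.4, 174.6])), (0.44, array([281.5, 233.4]))]
clamp_tip [(0.65, array([147.1, 209.6])), (0.47, array([301.8, 181.8]))]
spigot0 [(0.81, array([323.4, 174.4])), (0.2, array([224.3, 182.2]))]
spigot1 [(0.81, array([323.4, 174.4])), (0.2, array([224.3, 182.2]))]
scraper0 [(0.87, array([282.5, 236.2])), (0.74, array([365.2, 237.3]))]
root0 [(0.85, array([280.6, 235.1])), (0.58, array([365.5, 235.1]))]
nozzle0 [(0.67, array([218.1, 247.3])), (0.65, array([310.7, 242.6])), (0.43, array([257.2, 258.2])), (0.38, array([366.7, 237.6])), (0.33, array([222.3, 183. ]))]
jar [(0.62, array([147.9, 208.8])), (0.27, array([302.3, 183.9]))]
bowl [(0.7
[... 1161 characters left out ...]
19, array([312.3, 271.7]))]
bowl [(0.79, array([383.7, 184.7])), (0.27, array([200., 263.])), (0.23, array([219.4, 218.1]))]
timer [(0.83, array([217.1, 216. ]))]
{'time_s': 1.5, 'q': array([-84.185,  21.806,  74.336,   0.001,  83.857, -12.335]), 'qvel': array([-0.043,  0.016, -0.065,  0.061,  0.125,  0.043]), 'joint_efforts': array([  0.   , -44.833, -23.146,  -0.   ,   0.001,   0.   ]), 'position': array([ 0.171, -0.523,  0.231]), 'tool_rot': array([[ 0.95 ,  0.311,  0.   ],
       [ 0.311, -0.95 , -0.   ],
       [ 0.   ,  0.   , -1.   ]]), 'ft_force': array([-0.233, -0.056, -0.713]), 'wrist_torque': array([-0.051, -0.023, -0.   ]), 'gripper_force': 0.0, 'grip_width': 0.08538866621473623}
```

```bash
python3 -c "
import cv2,numpy as np
print(1)"
```

```text
1
```

View pics/top0.png

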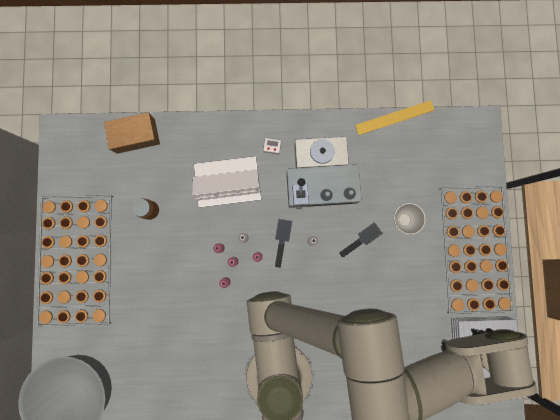

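View pics/side0.png

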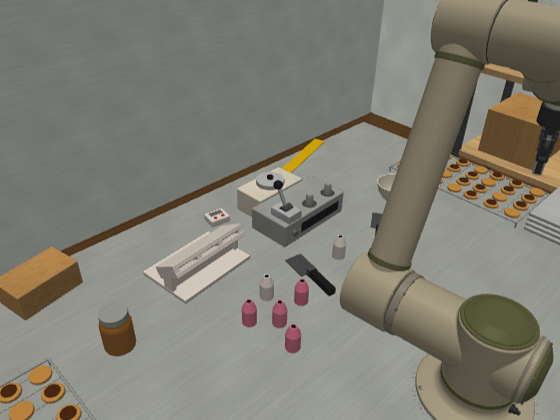

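```bash
python3 - <<'E'
import cv2
a=cv2.imread('pics/top0.png')[130:290,180:390]
cv2.imwrite('pics/topc.png',cv2.resize(a,None,fx=3.7,fy=3.7,interpolation=cv2.INTER_CUBIC))
a=cv2.imread('pics/side0.png')[165:320,140:350]
cv2.imwrite('pics/sidec.png',cv2.resize(a,None,fx=3.8,fy=3.8,interpolation=cv2.INTER_CUBIC))
E
```

```text
(no output)
```

View pics/topc.png

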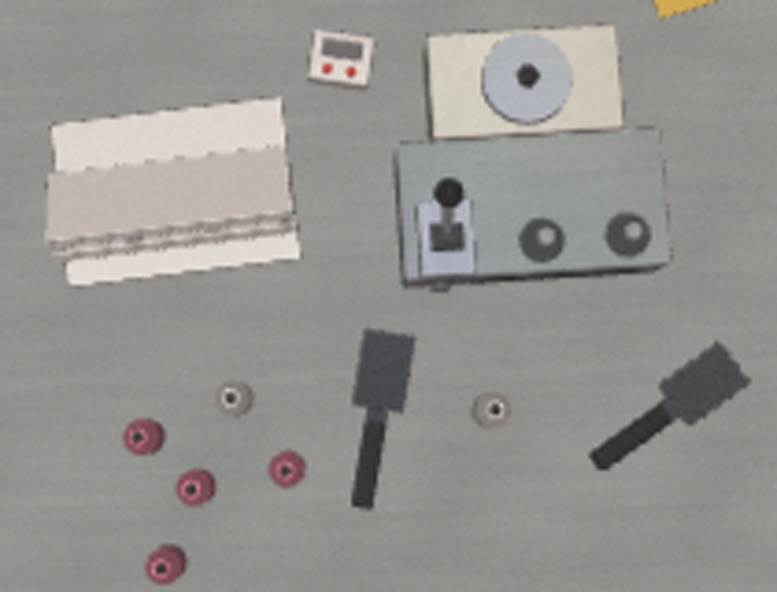

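View pics/sidec.png

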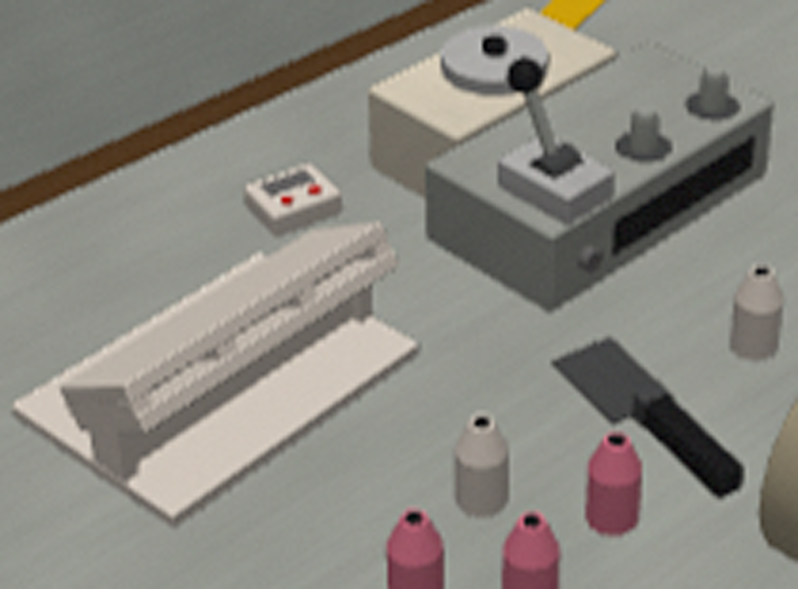

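```bash
python3 - <<'E'
from h import *
np.set_printoptions(suppress=True,precision=4)
p=shot('top'); s=shot('side')
U=lambda x,y:((x+.5)/3.7-.5+180,(y+.5)/3.7-.5+130)
V=lambda x,y:((x+.5)/3.8-.5+140,(y+.5)/3.8-.5+165)
def fit(px,loc,name):
    loc=np.array(loc); w=np.array([atz(p,U(*a),l[2]) for a,l in zip(px,loc)])
    a=loc[:,:2]-loc[:,:2].mean(0); b=w[:,:2]-w[:,:2].mean(0)
    th=np.arctan2((a[:,0]*b[:,1]-a[:,1]*b[:,0]).sum(),(a*b).sum())
    R=np.array([[np.cos(th),-np.sin(th)],[np.sin(th),np.cos(th)]])
    t=w[:,:2].mean(0)-R@loc[:,:2].mean(0)
    print(name,t,np.degrees(th),'res mm',1000*(w[:,:2]-(loc[:,:2]@R.T+t)).round(4).tolist())
    return R,t
z=.004
R,t=fit([(69,285),(299,258),(282,97),(52,126)],[(-.06,.1125,z),(-.06,-.1125,z),(.1,-.1125,z),(.1,.1125,z)],'rack')
for y in(.07,0,-.07): print('slot',R@[-.035,y]+t)
R,t=fit([(403,284),(670,265),(657,128),(396,143)],[(-.065,.125,.07),(-.065,-.125,.07),(.065,-.125,.07),(.065,.125,.07)],'filler')
for y in(-.085,-.005): print('spigot',R@[-.03,y]+t, 'fromlever')
for y in (-.085,-.005): 
  for n,x in (('pred',-.03),): print(proj(p,[*(R@[x,y]+t),.102]),proj(s,[*(R@[x,y]+t),.102]))
print('top seen',U(631,231),U(546,238),'side seen',V(716,75),V(648,115))
b=R@[-.03+.07*np.sin(.5),.085]+t; print('ball pred',b, proj(p,[*b,.1534]),U(449,192),proj(s,[*b,.1534]),V(525,75))
print('ball released',R@[-.03-.07*np.sin(.5),.085]+t)
print('spig direct',atz(p,U(546,238),.102),atz(p,U(631,231),.102))
for a,v in (((233,398),(482,422)),((494,409),(761,271))): 
  w=atz(p,U(*a),.065); print('nozzle',w,'side z65',atz(s,V(*v),.065))
hz=.011
fit([(367,329),(414,336),(402,413),(353,408),(363,507)],[(.11,.025,.004),(.11,-.025,.004),(.035,-.025,.004),(.035,.025,.004),(-.06,0,.011)],'scrA')
fit([(719,343),(750,380),(688,425),(660,388),(598,464)],[(.11,.025,.004),(.11,-.025,.004),(.035,-.025,.004),(.035,.025,.004),(-.06,0,.011)],'scrB')
for n in ('jar','bowl','timer'): print(n,find(p,n)[:2])
print('jar',atz(p,(148,208),.1),'bowl',atz(p,(410,218),.03),'timer',atz(p,(272,146),.02))
E
```

```text
rack [0.6642 0.1682] 5.570599078756007 res mm [[0.0011, -0.0001], [0.0002, 0.0012], [0.0004, -0.001], [-0.0017, -0.0001], [0.0011, -0.0001], [0.0002, 0.0012], [0.0004, -0.001], [-0.0017, -0.0001], [0.0011, -0.0001], [0.0002, 0.0012], [0.0004, -0.001], [-0.0017, -0.0001], [0.0011, -0.0001], [0.0002, 0.0012], [0.0004, -0.001], [-0.0017, -0.0001], [0.0011, -0.0001], [0.0002, 0.0012], [0.0004, -0.001], [-0.0017, -0.0001], [0.0011, -0.0001], [0.0002, 0.0012], [0.0004, -0.001], [-0.0017, -0.0001], [0.0011, -0.0001], [0.0002, 0.0012], [0.0004, -0.001], [-0.0017, -0.0001], [0.0011, -0.0001], [0.0002, 0.0012], [0.0004, -0.001], [-0.0017, -0.0001], [0.0011, -0.0001], [0.0002, 0.0012], [0.0004, -0.001], [-0.0017, -0.0001], [0.0011, -0.0001], [0.0002, 0.0012], [0.0004, -0.001], [-0.0017, -0.0001], [0.0011, -0.0001], [0.0002, 0.0012], [0.0004, -0.001], [-0.0017, -0.0001], [0.0011, -0.0001], [0.0002, 0.0012], [0.0004, -0.001], [-0.0017, -0.0001], [0.0011, -0.0001], [0.0002, 0.0012], [0.0004, -0.001], [-0.0017, -0.0001], [0.0011, -0.0001], [0.0002, 0.0012], [0.0004, -0.001], [-0.0017, -0.0001], [0.
[... 28231 characters left out ...]
[-0.0023, -0.0016], [0.0012, -0.001], [-0.0029, 0.0006], [0.0015, 0.0006], [0.0024, 0.0014], [-0.0023, -0.0016], [0.0012, -0.001], [-0.0029, 0.0006], [0.0015, 0.0006], [0.0024, 0.0014], [-0.0023, -0.0016], [0.0012, -0.001], [-0.0029, 0.0006], [0.0015, 0.0006], [0.0024, 0.0014], [-0.0023, -0.0016], [0.0012, -0.001], [-0.0029, 0.0006], [0.0015, 0.0006], [0.0024, 0.0014], [-0.0023, -0.0016], [0.0012, -0.001]]
jar [(0.67, array([147.5, 208.1])), (0.61, array([370.1, 238.4]))]
bowl [(0.94, array([411.1, 217.6])), (0.47, array([221.5, 186.2]))]
timer [(0.52, array([272.1, 148.2])), (0.19, array([300.7, 183.3]))]
jar [0.5843 0.4219 0.1   ] bowl [ 0.5337 -0.4764  0.03  ] timer [0.8062 0.0055 0.02  ]
```

```bash
cat >> h.py <<'E'
def fit(p,px,loc,name):
    loc=np.array(loc); w=np.array([atz(p,a,l[2]) for a,l in zip(px,loc)])
    a=loc[:,:2]-loc[:,:2].mean(0); b=w[:,:2]-w[:,:2].mean(0)
    th=np.arctan2((a[:,0]*b[:,1]-a[:,1]*b[:,0]).sum(),(a*b).sum())
    R=np.array([[np.cos(th),-np.sin(th)],[np.sin(th),np.cos(th)]])
    t=w[:,:2].mean(0)-R@loc[:,:2].mean(0)
    res=np.linalg.norm(w[:,:2]-(loc[:,:2]@R.T+t),axis=1).max()*1e3
    print(name,t.round(4),'deg %.1f res %.1f mm'%(np.degrees(th),res))
    return R,t
SC=[(.11,.025,.004),(.11,-.025,.004),(.035,-.025,.004),(.035,.025,.004),(-.06,0,.011)]
E
python3 - <<'E'
from h import *
np.set_printoptions(suppress=True,precision=4)
p=shot('top'); s=shot('side')
U=lambda x,y:((x+.5)/3.7-.5+180,(y+.5)/3.7-.5+130)
V=lambda x,y:((x+.5)/3.8-.5+140,(y+.5)/3.8-.5+165)
z=.004
R,t=fit(p,[U(*a) for a in [(69,285),(299,258),(282,97),(52,126)]],[(-.06,.1125,z),(-.06,-.1125,z),(.1,-.1125,z),(.1,.1125,z)],'rack')
for y in(.07,0,-.07): print('slot',R@[-.035,y]+t)
R,t=fit(p,[U(*a) for a in [(403,284),(670,265),(657,128),(396,143)]],[(-.065,.125,.07),(-.065,-.125,.07),(.065,-.125,.07),(.065,.125,.07)],'filler')
for y in(-.085,-.005):
  X=[*(R@[-.03,y]+t),.102]; print('spigot',X, proj(p,X),proj(s,X))
print('top seen',U(631,231),U(546,238),'side seen',V(716,75),V(648,115))
print('spig direct',atz(p,U(546,238),.102),atz(p,U(631,231),.102))
b=R@[-.03+.07*np.sin(.5),.085]+t; print('ball pred',b, proj(p,[*b,.1534]),U(449,192),proj(s,[*b,.1534]),V(525,75))
print('ball released',R@[-.03-.07*np.sin(.5),.085]+t)
for a,v in (((233,398),(482,422)),((494,409),(761,271))): 
  print('nozzle',atz(p,U(*a),.065),'side',atz(s,V(*v),.065))
fit(p,[U(*a) for a in [(367,329),(414,336),(402,413),(353,408),(363,507)]],SC,'scrA')
fit(p,[U(*a) for a in [(719,343),(750,380),(688,425),(660,388),(598,464)]],SC,'scrB')
E
```

```text
rack [0.6642 0.1682] deg 5.6 res 1.7 mm
slot [0.6226 0.2345]
slot [0.6294 0.1649]
slot [0.6362 0.0952]
filler [ 0.6528 -0.1682] deg 2.3 res 2.8 mm
spigot [np.float64(0.6262087933840239), np.float64(-0.25436134593598275), 0.102] [350.3579 190.7191] [326.2629 183.271 ]
spigot [np.float64(0.6229782018537391), np.float64(-0.17442660206096647), 0.102] [326.7054 192.2219] [307.9546 193.9149]
top seen (350.1756756756757, 192.06756756756755) (327.2027027027027, 193.95945945945945) side seen (328.0526315789474, 184.3684210526316) (310.1578947368421, 194.89473684210526)
spig direct [ 0.6171 -0.1759  0.102 ] [ 0.6217 -0.2536  0.102 ]
ball pred [ 0.6529 -0.0831] [300.3    181.5522] (300.98648648648646, 181.52702702702703) [277.0379 185.726 ] (277.7894736842105, 184.3684210526316)
ball released [ 0.5858 -0.0859]
nozzle [0.4803 0.1129 0.065 ] side [0.4832 0.1129 0.065 ]
nozzle [ 0.4641 -0.1271  0.065 ] side [ 0.4661 -0.1313  0.065 ]
scrA [ 0.4326 -0.015 ] deg -10.3 res 2.4 mm
scrB [ 0.4425 -0.2787] deg -55.2 res 3.0 mm
```

```bash
python3 -m crank '[0,0,0,0,0.092, 0,0,0,0,0.092, 0,0,0,0,0.092, 0,3.15,-2.46,0,0, 0,3.15,-2.46,0,0, 0,3.15,-2.46,0,0, 0,3.15,-2.46,0,0, 0,3.15,-2.46,0,0]' 40; python3 -m crank '[0,3.15,-2.46,0,0, 0,3.15,-2.46,0,0, 0,3.15,-2.46,0,0, 0,3.15,-2.46,0,0, 0,3.15,-2.46,0,0, 0,3.15,-2.46,0,0, 0,3.15,-2.46,0,0, 0,3.15,-2.46,0,0]'
```

```text
time_s: 2.52
position: [0.3248, -0.3919, 0.2315]
tool_rot: [[0.999, 0.04, 0.0], [0.04, -0.999, -0.0], [0.0, 0.0, -1.0]]
ft_force: [0.2, -1.0, 0.0]
grip_width: -0.0002
gripper_force: 0.0
time_s: 3.18
position: [0.5687, -0.1847, 0.2314]
tool_rot: [[0.999, 0.041, 0.0], [0.041, -0.999, -0.0], [0.0, 0.0, -1.0]]
ft_force: [0.0, -1.1, -0.1]
grip_width: -0.0002
gripper_force: 0.0
```

```bash
python3 -m crank '[0,3.13,-2.42,0,0, 0,3.13,-2.42,0,0, 0,3.13,-2.42,0,0, 0,3.13,-2.42,0,0, 0,0,0,3.2,0, 0,0,0,3.2,0, 0,0,0,3.2,0, 0,0,0,0,0]'; python3 - <<'E'
from h import *
p=shot('top'); s=shot('side')
a=cv2.resize(s['color'][130:290,180:390,::-1],None,fx=1.8,fy=1.8);b=cv2.resize(p['color'][130:290,180:390,::-1],None,fx=1.8,fy=1.8)
cv2.imwrite('pics/lev1.png',np.hstack([a,b]))
for q in ('scraper0','root0'): print(find(p,q),find(s,q))
E
```

```text
time_s: 3.85
position: [0.686, -0.0835, 0.1282]
tool_rot: [[0.999, 0.041, -0.012], [0.041, -0.999, 0.004], [-0.012, -0.004, -1.0]]
ft_force: [-1.1, -0.9, -2.2]
grip_width: 0.0
gripper_force: 0.0
[(0.71, array([364.5, 236.3]))] [(0.89, array([306.6, 268.1])), (0.79, array([377.6, 225.6]))]
[(0.75, array([367.5, 233.4]))] [(0.88, array([381. , 226.9])), (0.7, array([302.4, 270.2]))]
```

View pics/lev1.png

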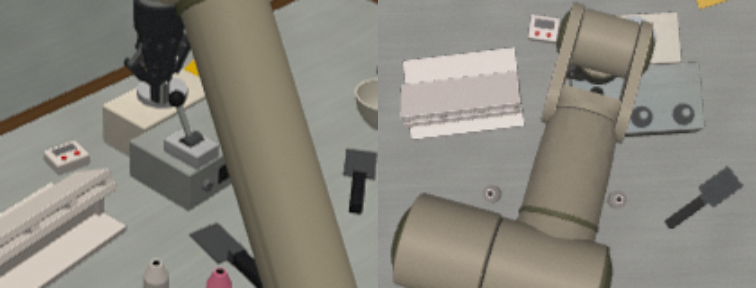

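```bash
python3 -m crank '[0,-1.5,0,0,0, 0,-1.3,0,0,0, 0,-1.3,0,0,0, 0,-1.3,0,0,0, 0,-1.3,0,0,0, 0,-1.3,0,0,0, 0,0,0,0,0, 0,0,0,0,0]'; python3 - <<'E'
from h import *
s=shot('side')
cv2.imwrite('pics/lev2.png',cv2.resize(s['color'][120:260,200:400,::-1],None,fx=2,fy=2))
E
```

```text
time_s: 4.82
position: [0.6111, -0.0883, 0.1381]
tool_rot: [[0.999, 0.04, 0.009], [0.04, -0.999, -0.002], [0.009, 0.002, -1.0]]
ft_force: [8.2, 1.3, 0.1]
grip_width: -0.0
gripper_force: 4.2
```

View pics/lev2.png

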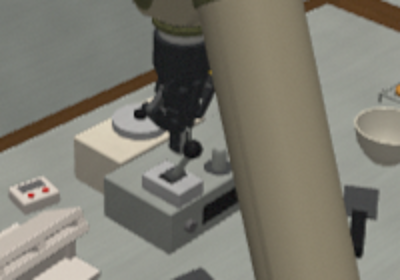

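```bash
python3 -m crank '[6,1.0,0,-1.0,0, 6,0,0,-4,0, 6,0,0,-4,0, 6,-3.7,0.9,-0.6,0, 6,-3.7,0.9,0,0, 6,-3.7,0.9,0,0, 6,-3.7,0.9,0,0, 6,0,0,0,0]' 30
python3 - <<'E'
import cv2,numpy as np
a=cv2.imread('pics/top0.png')[170:210,315:365]; b=cv2.imread('pics/side0.png')[170:210,295:345]
f=lambda i:cv2.resize(i,None,fx=8,fy=8,interpolation=cv2.INTER_CUBIC)
cv2.imwrite('pics/sp.png',np.hstack([f(a),f(b)]))
E
```

```text
time_s: 5.53
position: [0.4675, -0.1299, 0.2329]
tool_rot: [[0.999, 0.038, -0.0], [0.038, -0.999, -0.001], [-0.0, 0.001, -1.0]]
ft_force: [1.0, -1.3, 1.3]
grip_width: 0.06
gripper_force: 0.0
```

View pics/sp.png

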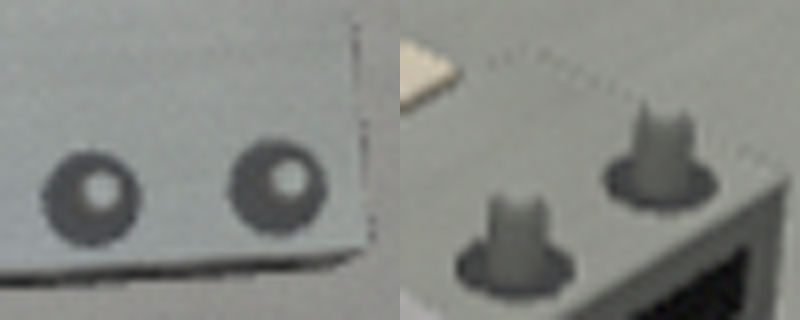

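```bash
python3 - <<'E'
from h import *
np.set_printoptions(suppress=True,precision=4)
p=shot('top'); s=shot('side')
for n,td,tt,sd,st in (('1',(326.06,194.4),(327.4,193.2),(308.9,202.8),(309.4,194.3)),('0',(349.3,193.06),(351.06,192.06),(327.2,192.1),(327.6,183.6))):
  print(n,'disc',atz(p,td,.07)[:2],atz(s,sd,.07)[:2],'top',atz(p,tt,.102)[:2],atz(s,st,.102)[:2])
  A=[];B=[]
  for q,uv in((p,tt),(s,st)):
    o,d=ray(q,uv);d/=np.linalg.norm(d);M=np.eye(3)-np.outer(d,d);A.append(M);B.append(M@o)
  print(np.linalg.solve(sum(A),sum(B)))
for n,q in (('nozzle',p),('nozzle',s)): print(find(q,'nozzle0'))
E
```

```text
1 disc [ 0.6197 -0.1763] [ 0.6226 -0.1801] top [ 0.6196 -0.1766] [ 0.6189 -0.1759]
[ 0.6197 -0.1768  0.1013]
0 disc [ 0.6225 -0.2567] [ 0.625  -0.2603] top [ 0.6216 -0.2565] [ 0.6224 -0.2558]
[ 0.622  -0.2562  0.102 ]
[(0.63, array([259. , 255.5])), (0.45, array([225.8, 282.9])), (0.4, array([232.6, 264. ]))]
[(0.91, array([252.1, 313.4])), (0.84, array([263.3, 289.9])), (0.79, array([275.3, 315.7])), (0.6, array([338.5, 249.1])), (0.6, array([300.6, 292.6])), (0.59, array([294.2, 340.8]))]
```

```bash
python3 -m crank '[6,-0.25,-0.1,4,0, 6,0,0,4,0, 6,0,0,4,0, 6,0,0,4,0, 6,0,0,4,0, 6,0,0,1.9,0, 6,0,0,0,0, 3,0,0,0,0]' 30;  python3 -m crank '[2,0,0,0,0, 2,0,0,0,0, 2,0,0,0,0, 2,0,0,0,0, 2,0,0,-1,0, 2,0,0,-4,0, 2,0,0,-4,0, 2,0,0,-4,0]'
```

```text
time_s: 6.4
position: [0.4706, -0.1284, 0.0121]
tool_rot: [[0.999, 0.042, -0.001], [0.042, -0.999, 0.0], [-0.001, -0.0, -1.0]]
ft_force: [-0.0, -0.4, -0.7]
grip_width: 0.0495
gripper_force: 0.0
time_s: 7.07
position: [0.4692, -0.1283, 0.1445]
tool_rot: [[0.999, 0.041, -0.0], [0.041, -0.999, 0.0], [-0.0, -0.0, -1.0]]
ft_force: [1.3, -0.6, -0.5]
grip_width: 0.0327
gripper_force: 29.9
```

```bash
python3 -m crank '[2,2.0,1.8,0,0, 2,2.8,2.5,0,0, 2,2.8,2.5,0,0, 2,2.8,2.5,0,0, 2,2.8,2.5,0,0, 2,1.97,1.63,0,0, 2,0,0,0,0, 2,0,0,0,0]'; python3 - <<'E'
from h import *
p=shot('top'); s=shot('side'); print(env.observe()['position'])
f=lambda i:cv2.resize(i[:,:,::-1],None,fx=5,fy=5,interpolation=cv2.INTER_CUBIC)
cv2.imwrite('pics/n1.png',np.hstack([f(s['color'][140:220,280:360])]))
t=env.observe()['position']
print('rim centre pred side px', proj(s,t+[-.0045,0,-.012]))
E
```

```text
time_s: 7.73
position: [0.6268, -0.2569, 0.1419]
tool_rot: [[0.999, 0.04, -0.001], [0.04, -0.999, 0.0], [-0.0, -0.0, -1.0]]
ft_force: [0.4, 0.9, -0.1]
grip_width: 0.0325
gripper_force: 29.9
[ 0.62611185 -0.25583855  0.14258548]
rim centre pred side px [328.49137512 175.08991547]
```

View pics/n1.png

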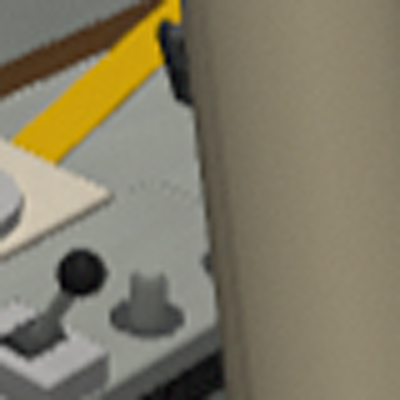

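```bash
python3 -m crank '[2,0,0,1,0, 2,0,0,1,0, 2,0,0,0.7,0, 2,0,0,0.4,0, 2,0,0,0.4,0, 2,0,0,0.4,0, 2,0,0,0,0, 2,0,0,0,0]'
```

```text
time_s: 8.5
position: [0.6274, -0.2565, 0.1029]
tool_rot: [[0.999, 0.041, 0.001], [0.041, -0.999, -0.0], [0.001, 0.0, -1.0]]
ft_force: [7.1, -0.3, -4.3]
grip_width: 0.0329
gripper_force: 30.0
```

```bash
python3 -m crank '[2,0.2,0,0,0, 2,0.1,0,0.4,0, 2,0,0,0.4,0, 2,0,0,0.4,0, 2,0,0,0.4,0, 2,0,0,0.4,0, 2,0,0,0.2,0, 2,0,0,0,0]'
```

```text
time_s: 9.17
position: [0.6296, -0.2564, 0.0838]
tool_rot: [[0.999, 0.041, 0.001], [0.041, -0.999, -0.001], [0.001, 0.001, -1.0]]
ft_force: [-6.6, 4.6, 16.4]
grip_width: 0.0326
gripper_force: 31.2
```

```bash
python3 -m crank '[2,-0.1,0,0.2,0, 2,0,0,0.1,0, 2,0,0,0,0, 2,0,0,0,0, 2,0,0,0,0, 2,0,0,0,0, 2,0,0,0,0, 2,0,0,0,0]'; python3 -m crank '[5,0,0,0,0, 5,0,0,0,0, 5,0,0,0,0, 5,0,0,-1,0, 5,0,0,-3,0, 5,0,0,-4,0, 5,0,0,-4,0, 5,0,0,-2,0]'
```

```text
time_s: 9.83
position: [0.6296, -0.2564, 0.0837]
tool_rot: [[0.999, 0.041, 0.005], [0.041, -0.999, -0.003], [0.005, 0.003, -1.0]]
ft_force: [-8.9, 7.0, 32.0]
grip_width: 0.0325
gripper_force: 32.5
time_s: 10.5
position: [0.6295, -0.2569, 0.2242]
tool_rot: [[0.999, 0.041, 0.006], [0.041, -0.999, -0.004], [0.006, 0.004, -1.0]]
ft_force: [1.3, 0.4, 0.9]
grip_width: 0.0501
gripper_force: 0.0
```

```bash
python3 -m crank '[6,-1.33,-3.76,0,0, 6,-1.33,-3.76,0,0, 6,-1.33,-3.76,0,0, 6,-1.33,-3.76,0,0, 6,-1.33,-3.76,0,0, 6,-1.33,-3.76,0,0, 6,-1.33,-3.76,0,0, 6,-1.33,-3.76,0,0]' 30;python3 -m crank '[6,-1.33,-3.76,0,0, 6,-1.25,-3.76,0,0, 6,0,0,4,0, 6,0,0,4,0, 6,0,0,4,0, 6,0,0,2,0, 6,0,0,0,0, 6,0,0,0,0]'
python3 - <<'E'
from h import *
p=shot('top'); s=shot('side'); print(find(s,'nozzle0'))
f=lambda i:cv2.resize(i[:,:,::-1],None,fx=4,fy=4,interpolation=cv2.INTER_CUBIC)
cv2.imwrite('pics/n2.png',np.hstack([f(s['color'][225:325,215:315]),f(p['color'][160:260,300:400])]))
E
```

```text
time_s: 11.17
position: [0.5092, 0.0413, 0.2188]
tool_rot: [[0.999, 0.04, 0.0], [0.04, -0.999, -0.0], [0.0, 0.0, -1.0]]
ft_force: [0.5, 0.7, 0.2]
grip_width: 0.06
gripper_force: 0.0
time_s: 11.83
position: [0.4815, 0.1138, 0.0785]
tool_rot: [[0.999, 0.041, -0.001], [0.041, -0.999, 0.0], [-0.001, -0.0, -1.0]]
ft_force: [0.4, 0.2, 0.1]
grip_width: 0.0602
gripper_force: 0.0
[(0.87, array([252.7, 313.6])), (0.84, array([263.9, 287.4])), (0.78, array([294.2, 339.4])), (0.69, array([276.5, 313.5])), (0.64, array([300.7, 291. ]))]
```

View pics/n2.png

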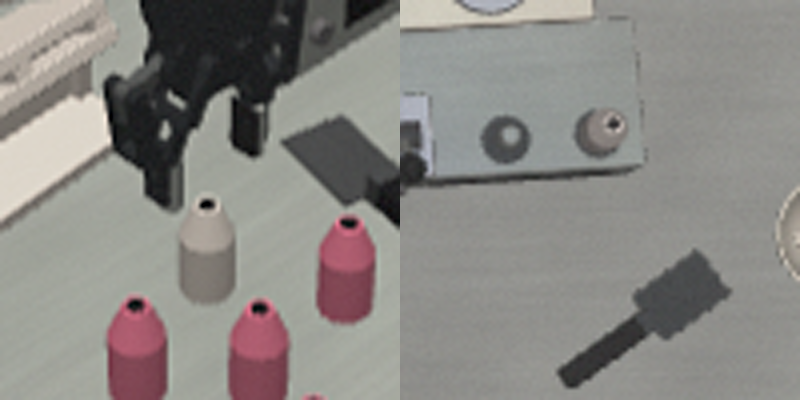

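```bash
python3 -m crank '[6,-0.1,0,2.5,0, 6,0,0,2.5,0, 6,0,0,1.4,0, 6,0,0,0,0, 2,0,0,0,0, 2,0,0,0,0, 2,0,0,0,0, 2,0,0,0,0]' 30;  python3 -m crank '[2,0,0,0,0, 2,0,0,-1,0, 2,0,0,-3,0, 2,0,0,-4,0, 2,0,0,-4,0, 2,0,0,-3,0, 2,0,0,0,0, 2,0,0,0,0]'
```

```text
time_s: 12.65
position: [0.4814, 0.1138, 0.0161]
tool_rot: [[0.999, 0.041, 0.004], [0.041, -0.999, -0.0], [0.004, 0.0, -1.0]]
ft_force: [-0.7, 0.6, 6.6]
grip_width: 0.0335
gripper_force: 29.6
time_s: 13.32
position: [0.4808, 0.1139, 0.1664]
tool_rot: [[0.999, 0.041, 0.005], [0.041, -0.999, -0.0], [0.005, 0.0, -1.0]]
ft_force: [0.6, 0.7, -1.8]
grip_width: 0.0341
gripper_force: 30.1
```

```bash
python3 -m crank '[2,0,0,-4,0, 2,0,0,-1.5,0, 2,1.61,3.7,0,0, 2,1.61,3.7,0,0, 2,1.61,3.7,0,0, 2,1.61,3.7,0,0, 2,1.61,3.7,0,0, 2,1.61,3.7,0,0]';python3 -m crank '[2,1.61,3.7,0,0, 2,1.61,3.7,0,0, 2,0,0,2,0, 2,0,0,3,0, 2,0,0,2,0, 2,0,0,1,0, 2,0,0,0,0, 2,0,0,0,0]'
```

```text
time_s: 13.98
position: [0.5859, -0.1059, 0.2177]
tool_rot: [[0.999, 0.041, -0.003], [0.041, -0.999, 0.001], [-0.003, -0.001, -1.0]]
ft_force: [2.0, 1.1, -0.2]
grip_width: 0.0337
gripper_force: 30.4
time_s: 14.65
position: [0.6211, -0.1766, 0.1393]
tool_rot: [[0.999, 0.041, -0.001], [0.041, -0.999, 0.0], [-0.001, -0.0, -1.0]]
ft_force: [-1.0, -0.3, -1.3]
grip_width: 0.0342
gripper_force: 30.4
```

```bash
python3 -m crank '[2,0,0,1.2,0, 2,0,0,0.5,0, 2,0,0,0.5,0, 2,0,0,0.5,0, 2,0,0,0.3,0, 2,0,0,0.2,0, 2,0,0,0,0, 2,0,0,0,0]'
```

```text
time_s: 15.32
position: [0.6212, -0.1767, 0.1075]
tool_rot: [[0.999, 0.041, 0.0], [0.041, -0.999, -0.0], [0.0, 0.0, -1.0]]
ft_force: [-0.2, 0.1, -1.2]
grip_width: 0.0337
gripper_force: 30.4
```

```bash
python3 -m crank '[2,0,0,0.5,0, 2,0,0,0.5,0, 2,0,0,0.5,0, 2,0,0,0.4,0, 2,0,0,0.3,0, 2,0,0,0.2,0, 2,0,0,0,0, 2,0,0,0,0]'
```

```text
time_s: 15.98
position: [0.6211, -0.1766, 0.086]
tool_rot: [[0.999, 0.041, 0.001], [0.041, -0.999, -0.001], [0.001, 0.001, -1.0]]
ft_force: [-8.3, 3.2, 19.6]
grip_width: 0.0336
gripper_force: 32.0
```

```bash
python3 -m crank '[5,0,0,0,0, 5,0,0,0,0, 5,0,0,0,0, 5,0,0,-1,0, 5,0,0,-3,0, 5,0,0,-4,0, 5,0,0,-4,0, 5,0,0,-2,0]'; python3 -m crank '[0,-2.2,-3.08,0,0, 0,-2.2,-3.08,0,0, 0,-2.2,-3.08,0,0, 0,0,0,0,0, 0,0,0,0,0, 0,0,0,0,0, 0,0,0,0,0, 0,0,0,0,0]' 
python3 - <<'E'
from h import *
p=shot('top'); s=shot('side')
f=lambda i:cv2.resize(i[:,:,::-1],None,fx=4,fy=4,interpolation=cv2.INTER_CUBIC)
cv2.imwrite('pics/n3.png',np.hstack([f(s['color'][150:250,255:355]),f(p['color'][150:250,290:390])]))
for q in ('scraper0',): print(find(p,q),find(s,q))
E
```

```text
time_s: 16.65
position: [0.622, -0.177, 0.2292]
tool_rot: [[0.999, 0.041, 0.006], [0.041, -0.999, -0.003], [0.006, 0.003, -1.0]]
ft_force: [-0.0, 0.3, 0.9]
grip_width: 0.05
gripper_force: 0.0
time_s: 17.32
position: [0.5519, -0.0879, 0.2231]
tool_rot: [[0.999, 0.04, 0.0], [0.04, -0.999, -0.0], [-0.0, 0.0, -1.0]]
ft_force: [-0.2, 0.3, -1.3]
grip_width: 0.0001
gripper_force: 0.0
[(0.84, array([365.9, 238.1])), (0.56, array([289.2, 225. ])), (0.45, array([411.3, 216.3]))] [(0.73, array([309., 271.])), (0.4, array([200.4, 249.7]))]
```

View pics/n3.png

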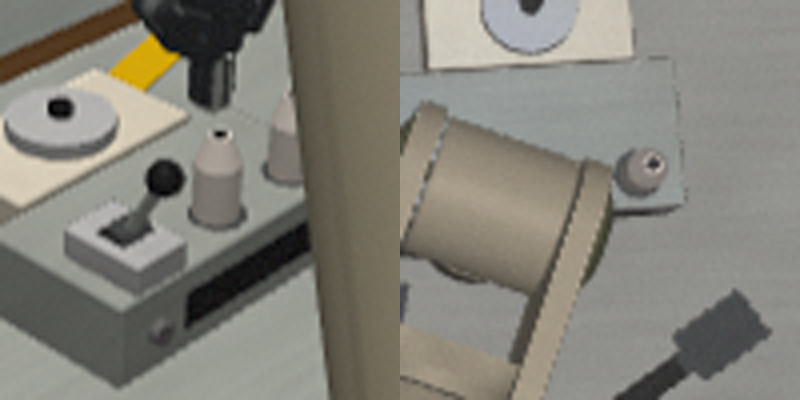

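```bash
python3 -m crank '[0,0,0,3,0, 0,0,0,3,0, 0,0,0,2.8,0, 0,0,0,0,0, 0,1.2,0,0,0, 0,1.2,0,0,0, 0,1.2,0,0,0, 0,1.2,0,0,0]'; python3 -m crank '[0,1.2,0,0,0, 0,1,0,0,0, 0,0.7,0,0,0, 0,0.3,0,0,0, 0,0.2,0,0,0, 0,0,0,0,0, 0,0,0,0,0, 0,0,0,0,0]'
```

```text
time_s: 18.18
position: [0.6003, -0.0854, 0.1372]
tool_rot: [[0.999, 0.041, 0.001], [0.041, -0.999, -0.001], [0.001, 0.001, -1.0]]
ft_force: [-1.0, -0.0, 0.5]
grip_width: 0.0005
gripper_force: 0.6
time_s: 18.85
position: [0.631, -0.084, 0.1363]
tool_rot: [[0.999, 0.041, -0.005], [0.041, -0.999, -0.0], [-0.005, 0.0, -1.0]]
ft_force: [-13.4, -1.3, 6.1]
grip_width: -0.0002
gripper_force: 6.6
```

```bash
python3 -m crank '[0,-1.5,0,0,0, 0,0,0,-3,0, 0,0,0,-3,0, 0,0,0,-3,0, 4,-3.6,-1.54,0,0, 4,-3.6,-1.54,0,0, 4,-3.6,-1.54,0,0, 4,-3.6,-1.54,0,0]' 40; python3 -m crank '[5,-3.6,-1.54,0,0, 5,0,0,0,0.11, 5,0,0,0,0.11, 5,0,0,0,0, 5,0,0,0,0, 5,0,0,0,0, 5,0,0,0,0, 5,0,0,0,0]'; python3 - <<'E'
from h import *
p=shot('top'); s=shot('side')
for q in ('clamp_tip','scraper0','root0'): print(q,find(p,q),find(s,q))
X=lambda x,y,z:(*(np.array([.6642,.1682])+np.array([[.9953,-.0971],[.0971,.9953]])@[x,y]),z)
im=s['color'][:,:,::-1].copy(); k=5; y0,x0=215,135
c=cv2.resize(im[y0:y0+90,x0:x0+130],None,fx=k,fy=k,interpolation=cv2.INTER_CUBIC)
def dot(P,col):
  u=(proj(s,P)-[x0,y0]+.5)*k; cv2.circle(c,tuple(int(v) for v in u),2,col,-1)
for y in(.07,0,-.07):
  for dy in (-.028,0,.028): dot(X(-.035,y+dy,.085),(0,0,255))
for y in np.linspace(-.11,.11,9): dot(X(-.026,y,.1),(0,255,0))
for a in ((-.06,.1125),(-.06,-.1125)): dot(X(*a,.004),(255,0,0))
cv2.imwrite('pics/rk.png',c)
E
```

```text
time_s: 19.52
position: [0.4702, -0.0281, 0.2261]
tool_rot: [[0.999, 0.041, 0.001], [0.041, -0.999, -0.0], [0.001, 0.0, -1.0]]
ft_force: [0.3, 0.3, 0.6]
grip_width: 0.0397
gripper_force: 0.0
time_s: 20.18
position: [0.4355, -0.0148, 0.2253]
tool_rot: [[0.984, -0.177, -0.0], [-0.177, -0.984, 0.0], [-0.0, -0.0, -1.0]]
ft_force: [0.4, 0.5, 0.1]
grip_width: 0.0499
gripper_force: 0.0
clamp_tip [(0.47, array([299. , 180.9])), (0.47, array([222.9, 183.6]))] [(0.58, array([279.3, 186.4]))]
scraper0 [(0.8, array([365.8, 239.1])), (0.61, array([286.8, 226. ]))] [(0.8, array([309.9, 273.8]))]
root0 [(0.6, array([365.1, 234.2])), (0.46, array([284.5, 224.8]))] [(0.59, array([309.7, 270.9]))]
```

View pics/rk.png

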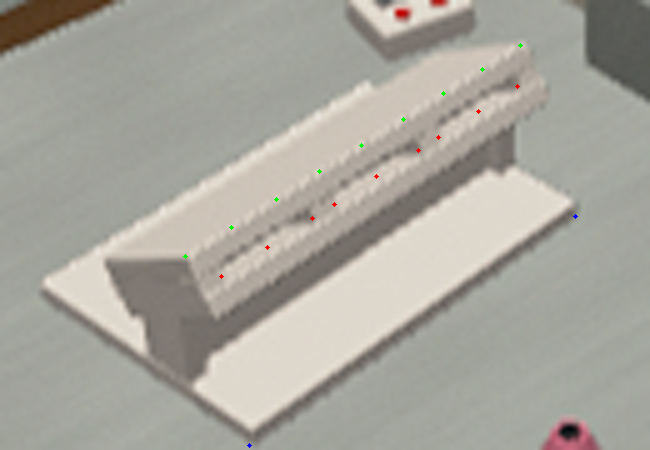

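```bash
python3 -m crank '[5,0,0,4,0, 5,0,0,4,0, 5,0,0,4,0, 5,0,0,4,0, 5,0,0,3,0, 5,0,0,2,0, 5,0,0,0.8,0, 5,0,0,0,0]' 40; python3 -m crank '[5,0,0,0.3,0, 5,0,0,0,0, 1,0,0,0,0, 1,0,0,0,0, 1,0,0,0,0, 1,0,0,0,0, 1,0,0,0,0, 1,0,0,0,0]'
```

```text
time_s: 21.25
position: [0.4348, -0.0146, 0.0062]
tool_rot: [[0.984, -0.178, -0.003], [-0.178, -0.984, 0.001], [-0.003, -0.0, -1.0]]
ft_force: [0.0, -0.1, -0.4]
grip_width: 0.0498
gripper_force: 0.0
time_s: 21.92
position: [0.4358, -0.0149, 0.0053]
tool_rot: [[0.984, -0.178, 0.002], [-0.178, -0.984, -0.001], [0.002, 0.0, -1.0]]
ft_force: [-0.4, 0.0, 7.3]
grip_width: 0.019
gripper_force: 39.9
```

```bash
python3 -m crank '[1,0,0,-2,0, 1,0,0,-4,0, 1,0,0,-4,0, 1,0,0,-3.5,0, 1,0,0,0,-0.093, 1,0,0,0,-0.093, 1,0,0,0,-0.092, 1,0,0,0,0]'; python3 -m crank '[1,3.32,-1.97,0,0, 1,3.32,-1.97,0,0, 1,3.32,-1.97,0,0, 1,3.32,-1.97,0,0, 1,3.32,-1.97,0,0, 1,3.32,-1.97,0,0, 1,3.32,-1.97,0,0, 1,3.32,-1.97,0,0]'
```

```text
time_s: 22.58
position: [0.4352, -0.0146, 0.1398]
tool_rot: [[0.995, 0.102, 0.001], [0.102, -0.995, -0.0], [0.001, 0.0, -1.0]]
ft_force: [0.1, 1.0, -0.4]
grip_width: 0.0191
gripper_force: 39.7
time_s: 23.25
position: [0.685, 0.1697, 0.1392]
tool_rot: [[0.995, 0.096, -0.001], [0.096, -0.995, -0.0], [-0.001, 0.0, -1.0]]
ft_force: [0.5, -0.7, -0.5]
grip_width: 0.0189
gripper_force: 39.7
```

```bash
python3 -m crank '[1,0,0,1.5,0, 1,0,0,1.4,0, 1,0,0,0.5,0, 1,0,0,0.5,0, 1,0,0,0.5,0, 1,0,0,0.5,0, 1,0,0,0,0, 1,0,0,0,0]' 30; python3 -m crank '[1,0,0,0.4,0, 1,0,0,0,0, 1,0,0,0.3,0, 1,0,0,0,0, 1,0,0,0.3,0, 1,0,0,0,0, 1,0,0,0,0, 1,0,0,0,0]'
```

```text
time_s: 23.92
position: [0.6856, 0.1685, 0.0928]
tool_rot: [[0.995, 0.096, 0.006], [0.096, -0.995, 0.001], [0.006, -0.001, -1.0]]
ft_force: [3.7, 2.2, 3.7]
grip_width: 0.0191
gripper_force: 41.9
time_s: 24.58
position: [0.6862, 0.1686, 0.0833]
tool_rot: [[0.995, 0.096, 0.008], [0.096, -0.995, 0.002], [0.008, -0.001, -1.0]]
ft_force: [7.4, 4.5, 5.3]
grip_width: 0.0189
gripper_force: 43.8
```

```bash
python3 -m crank '[1,0,0,0.2,0, 1,0,0,0,0, 1,0,0,0.2,0, 1,0,0,0,0, 1,0,0,0.2,0, 1,0,0,0,0, 1,0,0,0,0, 1,0,0,0,0]'
```

```text
time_s: 25.25
position: [0.6859, 0.1686, 0.0773]
tool_rot: [[0.995, 0.096, 0.007], [0.096, -0.995, 0.001], [0.007, -0.001, -1.0]]
ft_force: [4.5, 4.2, 6.5]
grip_width: 0.019
gripper_force: 45.2
```

```bash
python3 -m crank '[1,0,0,-3.5,0, 1,0,0,-3.5,0, 1,0,0,-3.3,0, 1,-3.87,0,0,0, 1,-3.87,0,0,0, 1,-3.87,0,0,0, 1,-3.87,0,0,0, 1,0,0,3.3,0]' 40; python3 -m crank '[1,0,0,0,0, 1,0,0,0,0, 1,0,0,0,0, 1,0,0,0,0, 1,0,0,0,0, 1,0,0,0,0, 1,0,0,0,0, 1,0,0,0,0]';python3 - <<'E'
from h import *
p=shot('top','pre_t.png'); s=shot('side','pre_s.png')
f=lambda i:cv2.resize(i[:,:,::-1],None,fx=4,fy=4,interpolation=cv2.INTER_CUBIC)
cv2.imwrite('pics/pre.png',np.hstack([f(s['color'][200:320,155:265]),f(p['color'][145:265,200:280])]))
t=env.observe()['position'];print(t)
u=np.array([.9953,.0971,0]);v=np.array([-.0971,.9953,0]);
for n,a in (('L',.025),('R',-.025)):
  P=t+u*.0865+v*a+[0,0,-.054]; print(n,P,(proj(s,P)-[155,200]+.5)*4,(proj(p,P)-[200,145]+.5)*4)
E
```

```text
time_s: 25.92
position: [0.5267, 0.1532, 0.1507]
tool_rot: [[0.995, 0.098, 0.009], [0.098, -0.995, 0.001], [0.009, 0.0, -1.0]]
ft_force: [3.5, 0.7, -1.2]
grip_width: 0.019
gripper_force: 44.1
time_s: 26.58
position: [0.5302, 0.153, 0.1444]
tool_rot: [[0.995, 0.099, 0.0], [0.099, -0.995, 0.0], [0.0, -0.0, -1.0]]
ft_force: [0.6, -0.9, -0.9]
grip_width: 0.0189
gripper_force: 43.9
[0.53013073 0.15303205 0.14437941]
L [0.61379668 0.1863137  0.09037941] [208.26560939 221.93985856] [ 79.95869321 213.50506694]
R [0.61865168 0.1365487  0.09037941] [268.45162763 182.92759301] [139.15351107 206.39469437]
```

View pics/pre.png

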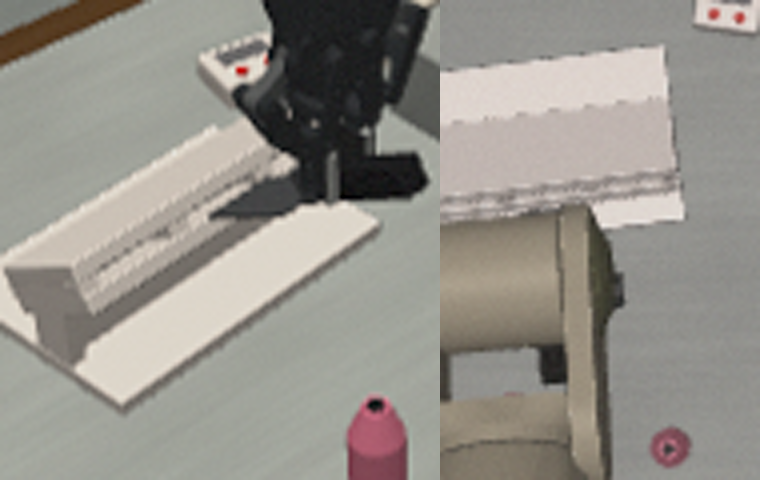

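```bash
python3 -m crank '[1,0.15,0,-0.2,0, 1,0,0,0,0, 1,0.52,0,0.3,0, 1,0.52,0,0.3,0, 1,0.52,0,0.3,0, 1,0.52,0,0.3,0, 1,0,0,0,0, 1,0,0,0,0]' 40;python3 - <<'E'
from h import *
print(env.observe()['ft_force'],env.observe()['wrist_torque'],env.observe()['position'])
E
```

```text
time_s: 27.35
position: [0.5524, 0.1552, 0.1338]
tool_rot: [[0.995, 0.099, -0.001], [0.099, -0.995, -0.0], [-0.001, -0.0, -1.0]]
ft_force: [0.2, 0.3, -1.3]
grip_width: 0.0191
gripper_force: 43.9
[ 0.24767091  0.28243784 -1.28521553] [0.02863201 0.007869   0.02808629] [0.55237459 0.15521961 0.13383339]
```

```bash
python3 -m crank '[1,0.52,0,0.3,0, 1,0.52,0,0.3,0, 1,0.52,0,0.3,0, 1,0.52,0,0.3,0, 1,0,0,0,0, 1,0,0,0,0, 1,0,0,0,0, 1,0,0,0,0]'
```

```text
time_s: 28.02
position: [0.5728, 0.1573, 0.1225]
tool_rot: [[0.995, 0.099, 0.0], [0.099, -0.995, -0.0], [0.0, 0.0, -1.0]]
ft_force: [0.4, 0.3, -1.0]
grip_width: 0.0192
gripper_force: 43.9
```

```bash
python3 -m crank '[1,0,0,-0.3,0, 1,0,0,-0.2,0, 1,0,0,0,0, 1,0,0,0,0, 1,0,0,0,0, 1,0,0,0,0, 1,0,0,0,0, 1,0,0,0,0]'; python3 -m crank '[1,0,0,0.5,0, 1,0,0,0.5,0, 1,0,0,0,0, 1,0,0,0,0, 1,0,0,0,0, 1,0,0,0,0, 1,0,0,0,0, 1,0,0,0,0]'
```

```text
time_s: 28.68
position: [0.5722, 0.1573, 0.1271]
tool_rot: [[0.995, 0.099, -0.002], [0.099, -0.995, -0.0], [-0.002, -0.0, -1.0]]
ft_force: [-5.0, -0.9, -4.3]
grip_width: 0.0192
gripper_force: 43.6
time_s: 29.35
position: [0.5736, 0.1573, 0.1178]
tool_rot: [[0.995, 0.098, 0.002], [0.098, -0.995, 0.0], [0.002, 0.0, -1.0]]
ft_force: [3.9, 0.3, 0.7]
grip_width: 0.0192
gripper_force: 44.0
```

```bash
python3 -m crank '[1,0,0,-0.45,0, 1,0.5,0,0.29,0, 1,0.5,0,0.29,0, 1,0.5,0,0.29,0, 1,0.5,0,0.29,0, 1,0.5,0,0.29,0, 1,0.5,0,0.29,0, 1,0,0,0,0]';python3 -m crank '[1,0.3,0,0.17,0, 1,0.2,0,0.12,0, 1,0.2,0,0.12,0, 1,0,0,0,0, 1,0,0,0,0, 1,0,0,0,0, 1,0,0,0,0, 1,0,0,0,0]'
```

```text
time_s: 30.02
position: [0.6034, 0.1602, 0.1034]
tool_rot: [[0.995, 0.099, -0.001], [0.099, -0.995, -0.0], [-0.001, -0.0, -1.0]]
ft_force: [-0.3, -1.0, -1.8]
grip_width: 0.0189
gripper_force: 43.9
time_s: 30.68
position: [0.6085, 0.1608, 0.1011]
tool_rot: [[0.995, 0.099, -0.003], [0.099, -0.995, -0.001], [-0.003, 0.0, -1.0]]
ft_force: [-8.2, -1.4, 7.1]
grip_width: 0.019
gripper_force: 45.0
```

```bash
python3 -m crank '[1,0.2,0,0.12,0, 1,0,0,0,0, 1,0,0,0,0, 1,0,0,0,0, 1,0,0,0,0, 1,0,0,0,0, 1,0,0,0,0, 1,0,0,0,0]'; python3 -m crank '[4,0,0,0,0, 4,0,0,0,0, 4,0,0,0,0, 4,0,0,0,0, 4,0,0,-2,0, 4,0,0,-4,0, 4,0,0,-4,0, 4,0,0,-2,0]' 
python3 - <<'E'
from h import *
p=shot('top','a_t.png'); s=shot('side','a_s.png')
for q in ('scraper0','root0','slot0'): print(q,find(p,q),find(s,q))
X=lambda x,y,z:(*(np.array([.666,.1665])+np.array([[.9953,-.0971],[.0971,.9953]])@[x,y]),z)
print(proj(s,X(-.035,0,.085)),proj(p,X(-.035,0,.085)))
E
```

```text
time_s: 31.35
position: [0.6086, 0.1609, 0.1011]
tool_rot: [[0.995, 0.099, -0.007], [0.099, -0.995, -0.001], [-0.007, 0.001, -1.0]]
ft_force: [-20.7, -4.5, 20.1]
grip_width: 0.0194
gripper_force: 46.6
time_s: 32.02
position: [0.6129, 0.1613, 0.224]
tool_rot: [[0.995, 0.099, 0.006], [0.099, -0.995, 0.001], [0.006, 0.0, -1.0]]
ft_force: [-0.1, -0.1, -0.2]
grip_width: 0.0401
gripper_force: 0.0
scraper0 [(0.97, array([365.9, 237.4]))] [(0.8, array([218.3, 249.3])), (0.62, array([382.1, 221.1])), (0.32, array([277.6, 208.9]))]
root0 [(0.92, array([363.8, 236.1])), (0.61, array([247.7, 178.1]))] [(0.74, array([219.2, 244.4])), (0.72, array([382.2, 221.8])), (0.29, array([280. , 184.8]))]
slot0 [(0.82, array([250.3, 179.7])), (0.58, array([269.2, 145.8])), (0.42, array([245.6, 182.1]))] [(0.73, array([194.3, 252.5]))]
[209.94953457 249.25084483] [226.53532168 192.81193699]
```

```bash
python3 -m crank '[5,-1.77,3.52,0,0, 5,-1.77,3.52,0,0, 5,-1.77,3.52,0,0, 5,-1.77,3.52,0,0, 5,-1.77,3.52,0,0, 5,-1.77,3.52,0,0, 5,-1.77,3.52,0,0, 5,-1.77,3.52,0,0]' 40; python3 -m crank '[5,-1.77,3.52,0,0, 5,-1.77,3.52,0,0, 5,-1.77,3.52,0,0, 5,-1.77,3.52,0,0, 5,0,0,0,0.118, 5,0,0,0,0.118, 5,0,0,0,0.118, 5,0,0,0,0.118]';  python3 -m crank '[5,0,0,0,0.118, 5,0,0,0,0.118, 5,0,0,0,0.118, 5,0,0,0,0.118, 5,0,0,0,0.117, 5,0,0,4,0, 5,0,0,4,0, 5,0,0,0,0]'
python3 - <<'E'
from h import *
s=shot('side'); print([find(s,q) for q in ('scraper0','root0')])
print(proj(s,[.4436+.033*.571,-.2803-.033*.821,.002]))
E
```

```text
time_s: 33.08
position: [0.4974, -0.1345, 0.2185]
tool_rot: [[0.995, 0.099, -0.001], [0.099, -0.995, 0.001], [-0.001, -0.001, -1.0]]
ft_force: [1.1, 0.0, 0.8]
grip_width: 0.0498
gripper_force: 0.0
time_s: 33.75
position: [0.4417, -0.2803, 0.2182]
tool_rot: [[0.929, -0.371, -0.001], [-0.371, -0.929, 0.001], [-0.002, -0.001, -1.0]]
ft_force: [0.4, -0.3, -0.2]
grip_width: 0.05
gripper_force: 0.0
time_s: 34.42
position: [0.4394, -0.2776, 0.1326]
tool_rot: [[0.571, -0.821, -0.009], [-0.821, -0.572, 0.009], [-0.013, 0.002, -1.0]]
ft_force: [-0.1, -0.0, -0.7]
grip_width: 0.0502
gripper_force: 0.0
[[(0.85, array([220.6, 246.8]))], [(0.92, array([220.5, 248. ]))]]
[379.26369458 228.65283762]
```

```bash
python3 -m crank '[5,0.3,-0.1,3,0, 5,0,0,3,0, 5,0,0,2,0, 5,0,0,1,0, 5,0,0,0,0, 5,0,0,0,0, 5,0,0,0,0, 5,0,0,0,0]' 40
```

```text
time_s: 35.23
position: [0.4453, -0.2827, 0.0508]
tool_rot: [[0.572, -0.82, 0.002], [-0.82, -0.572, -0.002], [0.003, -0.001, -1.0]]
ft_force: [0.6, 0.5, 0.2]
grip_width: 0.0501
gripper_force: 0.0
```

```bash
python3 -m crank '[5,-0.3,0,2.5,0, 5,0,0,1.5,0, 5,0,0,0.5,0, 5,0,0,0,0, 1,0,0,0,0, 1,0,0,0,0, 1,0,0,0,0, 1,0,0,0,0]' 40;  python3 -m crank '[1,0,0,0,0, 1,0,0,0,0, 1,0,0,-2,0, 1,0,0,-4,0, 1,0,0,-4,0, 1,0,0,-3.5,0, 1,0,0,0,-0.118, 1,0,0,0,-0.118]'
```

```text
time_s: 35.9
position: [0.4435, -0.2801, 0.0054]
tool_rot: [[0.572, -0.82, 0.002], [-0.82, -0.572, -0.002], [0.003, -0.0, -1.0]]
ft_force: [-0.8, 0.3, 6.0]
grip_width: 0.0189
gripper_force: 40.7
time_s: 36.57
position: [0.4435, -0.2801, 0.1419]
tool_rot: [[0.751, -0.66, 0.004], [-0.66, -0.751, -0.004], [0.005, 0.0, -1.0]]
ft_force: [-0.1, -0.3, -1.9]
grip_width: 0.0192
gripper_force: 39.9
```

```bash
python3 -m crank '[1,0,0,-2,-0.118, 1,0,0,-2,-0.118, 1,0,0,-2,-0.118, 1,0,0,-2,-0.118, 1,0,0,0,-0.118, 1,0,0,0,-0.118, 1,0,0,0,-0.118, 1,0,0,0,0]'; python3 -m crank '[1,1.9,-3.28,0,0, 1,1.9,-3.28,0,0, 1,1.9,-3.28,0,0, 1,1.9,-3.28,0,0, 1,1.9,-3.28,0,0, 1,1.9,-3.28,0,0, 1,1.9,-3.28,0,0, 1,1.9,-3.28,0,0]'; python3 -m crank '[1,1.9,-3.28,0,0, 1,1.9,-3.28,0,0, 1,1.9,-3.28,0,0, 1,1.9,-3.28,0,0, 1,1.9,-3.28,0,0, 1,1.9,-3.28,0,0, 1,1.9,-3.28,0,0, 1,0,0,0,0]'
```

```text
time_s: 37.23
position: [0.4427, -0.2794, 0.2196]
tool_rot: [[0.995, 0.104, 0.0], [0.104, -0.995, -0.0], [0.0, 0.0, -1.0]]
ft_force: [-0.3, 0.0, -0.9]
grip_width: 0.019
gripper_force: 39.9
time_s: 37.9
position: [0.5683, -0.0014, 0.2194]
tool_rot: [[0.995, 0.095, 0.0], [0.095, -0.995, -0.0], [0.0, 0.0, -1.0]]
ft_force: [1.0, -0.4, -0.7]
grip_width: 0.0191
gripper_force: 39.8
time_s: 38.57
position: [0.678, 0.2444, 0.2174]
tool_rot: [[0.995, 0.101, -0.001], [0.101, -0.995, 0.002], [-0.001, -0.002, -1.0]]
ft_force: [-0.8, -0.1, -0.9]
grip_width: 0.019
gripper_force: 39.8
```

```bash
python3 -m crank '[1,0.1,0.6,3.5,0, 1,0,0,3.5,0, 1,0,0,2.5,0, 1,0,0,1,0, 1,0,0,0.5,0, 1,0,0,0.5,0, 1,0,0,0.5,0, 1,0,0,0,0]' 30; python3 -m crank '[1,0,0,0.5,0, 1,0,0,0.4,0, 1,0,0,0.4,0, 1,0,0,0.3,0, 1,0,0,0.3,0, 1,0,0,0.2,0, 1,0,0,0,0, 1,0,0,0,0]'
```

```text
time_s: 39.23
position: [0.6806, 0.2327, 0.1016]
tool_rot: [[0.995, 0.099, 0.006], [0.099, -0.995, 0.001], [0.006, -0.001, -1.0]]
ft_force: [2.1, 0.8, 3.4]
grip_width: 0.0191
gripper_force: 40.7
time_s: 39.9
position: [0.6822, 0.2329, 0.0822]
tool_rot: [[0.995, 0.099, 0.011], [0.099, -0.995, 0.002], [0.011, -0.001, -1.0]]
ft_force: [7.5, 1.5, 5.3]
grip_width: 0.019
gripper_force: 44.0
```

```bash
python3 -m crank '[1,0,0,0.3,0, 1,0,0,0.3,0, 1,0,0,0,0, 1,0,0,0,0, 1,0,0,-3.5,0, 1,0,0,-3.5,0, 1,0,0,-3.5,0, 1,0,0,0,0]'
```

```text
time_s: 40.57
position: [0.6817, 0.2331, 0.1876]
tool_rot: [[0.995, 0.099, 0.016], [0.099, -0.995, 0.003], [0.017, -0.001, -1.0]]
ft_force: [0.7, 0.2, 0.1]
grip_width: 0.0192
gripper_force: 44.4
```

```bash
python3 -m crank '[1,-3.92,-0.13,0,0, 1,-3.92,-0.13,0,0, 1,-3.92,-0.13,0,0, 1,-3.92,-0.13,0,0, 1,0,0,2,0, 1,0,0,2.2,0, 1,0,0,0,0, 1,0,0,0,0]' 40; python3 -m crank '[1,0,0,0,0, 1,0,0,0,0, 1,0,0,0,0, 1,0,0,0,0, 1,0,0,0,0, 1,0,0,0,0, 1,0,0,0,0, 1,0,0,0,0]'
```

```text
time_s: 41.23
position: [0.5228, 0.2221, 0.1359]
tool_rot: [[0.995, 0.099, 0.001], [0.099, -0.995, 0.0], [0.001, -0.0, -1.0]]
ft_force: [0.2, -0.4, -0.4]
grip_width: 0.019
gripper_force: 44.3
time_s: 41.9
position: [0.5225, 0.222, 0.1351]
tool_rot: [[0.995, 0.1, -0.0], [0.1, -0.995, 0.0], [-0.0, -0.0, -1.0]]
ft_force: [1.3, -0.2, -1.3]
grip_width: 0.0189
gripper_force: 44.3
```

```bash
python3 -m crank '[1,0.28,-0.05,-1.1,0, 1,0,0,0,0, 1,0,0,0,0, 1,0,0,0,0, 1,0,0,0,0, 1,0,0,0,0, 1,0,0,0,0, 1,0,0,0,0]'; python3 - <<'E'
from h import *
s=shot('side'); f=lambda i:cv2.resize(i[:,:,::-1],None,fx=5,fy=5,interpolation=cv2.INTER_CUBIC)
cv2.imwrite('pics/preB.png',f(s['color'][200:310,135:275]))
t=env.observe()['position'];print(t)
u=np.array([.9953,.0971,0]);v=np.array([-.0971,.9953,0])
for n,a in (('L',.025),('R',-.025)):
  P=t+u*.0865+v*a+[0,0,-.054]; print(n,(proj(s,P)-[135,200]+.5)*5)
E
```

```text
time_s: 42.57
position: [0.5252, 0.2228, 0.146]
tool_rot: [[0.995, 0.1, -0.0], [0.1, -0.995, -0.0], [-0.0, 0.0, -1.0]]
ft_force: [-0.2, 0.7, -1.5]
grip_width: 0.0187
gripper_force: 44.3
[0.52518138 0.22281297 0.14600101]
L [245.49102158 345.49258757]
R [326.35007657 293.24315961]
```

View pics/preB.png

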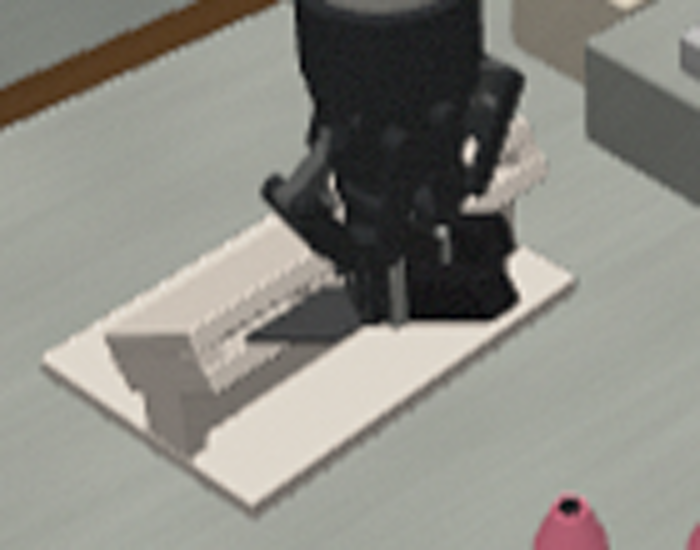

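```bash
python3 -m crank '[1,0.52,0,0.3,0, 1,0.52,0,0.3,0, 1,0.52,0,0.3,0, 1,0.52,0,0.3,0, 1,0,0,0,0, 1,0,0,0,0, 1,0,0,0,0, 1,0,0,0,0]'; python3 -m crank '[1,0.52,0,0.3,0, 1,0.52,0,0.3,0, 1,0.52,0,0.3,0, 1,0.52,0,0.3,0, 1,0,0,0,0, 1,0,0,0,0, 1,0,0,0,0, 1,0,0,0,0]'
```

```text
time_s: 43.28
position: [0.5458, 0.2249, 0.1343]
tool_rot: [[0.995, 0.1, 0.0], [0.1, -0.995, 0.0], [0.0, -0.0, -1.0]]
ft_force: [-0.5, 0.4, -0.9]
grip_width: 0.0191
gripper_force: 44.3
time_s: 43.95
position: [0.5665, 0.227, 0.1223]
tool_rot: [[0.995, 0.1, 0.0], [0.1, -0.995, 0.0], [0.0, -0.0, -1.0]]
ft_force: [-1.0, -0.3, -1.1]
grip_width: 0.0195
gripper_force: 44.3
```

```bash
python3 -m crank '[1,0,0,-0.5,0, 1,0,0,0,0, 1,0,0,0,0, 1,0,0,0,0, 1,0,0,0,0, 1,0,0,0,0, 1,0,0,0,0, 1,0,0,0,0]'; python3 -m crank '[1,0,0,0.5,0, 1,0,0,0.45,0, 1,0,0,0,0, 1,0,0,0,0, 1,0,0,0,0, 1,0,0,0,0, 1,0,0,0,0, 1,0,0,0,0]'
```

```text
time_s: 44.62
position: [0.5663, 0.227, 0.127]
tool_rot: [[0.995, 0.1, -0.001], [0.1, -0.995, -0.0], [-0.001, -0.0, -1.0]]
ft_force: [-4.7, -0.4, -4.2]
grip_width: 0.019
gripper_force: 44.1
time_s: 45.28
position: [0.5673, 0.227, 0.1181]
tool_rot: [[0.995, 0.1, 0.002], [0.1, -0.995, 0.0], [0.002, -0.0, -1.0]]
ft_force: [3.6, -0.3, 1.5]
grip_width: 0.0191
gripper_force: 44.3
```

In the slot (contact both ways). Push home.

```bash
python3 -m crank '[1,0,0,-0.42,0, 1,0.5,0,0.29,0, 1,0.5,0,0.29,0, 1,0.5,0,0.29,0, 1,0.5,0,0.29,0, 1,0.5,0,0.29,0, 1,0.5,0,0.29,0, 1,0,0,0,0]';python3 -m crank '[1,0.3,0,0.17,0, 1,0.2,0,0.12,0, 1,0.2,0,0.12,0, 1,0.2,0,0.12,0, 1,0,0,0,0, 1,0,0,0,0, 1,0,0,0,0, 1,0,0,0,0]'
```

```text
time_s: 45.95
position: [0.5971, 0.2298, 0.1033]
tool_rot: [[0.995, 0.099, -0.001], [0.099, -0.995, -0.0], [-0.001, 0.0, -1.0]]
ft_force: [-0.9, 0.1, -0.9]
grip_width: 0.0189
gripper_force: 44.3
time_s: 46.62
position: [0.6005, 0.2304, 0.102]
tool_rot: [[0.995, 0.101, -0.01], [0.101, -0.995, -0.002], [-0.01, 0.001, -1.0]]
ft_force: [-31.6, -7.8, 30.1]
grip_width: 0.019
gripper_force: 48.1
```

```bash
python3 -m crank '[4,0,0,0,0, 4,0,0,0,0, 4,0,0,0,0, 4,0,0,0,0, 4,0,0,-2,0, 4,0,0,-4,0, 4,0,0,-4,0, 4,0,0,-4,0]'; python3 -m crank '[4,-3,2,-1,0, 4,-3,2,-1,0, 4,-3,2,-1,0, 4,-3,2,0,0, 4,-3,2,0,0, 4,-3,2,0,0, 4,0,0,0,0, 4,0,0,0,0]'; python3 - <<'E'
from h import *
p=shot('top'); s=shot('side')
for q in ('scraper0','clamp_tip','jar','bowl','timer'): print(q,find(p,q),find(s,q))
a=cv2.resize(s['color'][165:305,130:350,::-1],None,fx=3.6,fy=3.6,interpolation=cv2.INTER_CUBIC)
cv2.imwrite('pics/fin.png',a)
E
```

```text
time_s: 47.28
position: [0.6053, 0.2308, 0.2405]
tool_rot: [[0.995, 0.1, -0.001], [0.1, -0.995, -0.0], [-0.001, 0.0, -1.0]]
ft_force: [0.8, -0.1, -0.4]
grip_width: 0.0401
gripper_force: 0.0
time_s: 47.95
position: [0.4378, 0.0928, 0.2696]
tool_rot: [[0.995, 0.098, 0.001], [0.098, -0.995, -0.0], [0.001, 0.0, -1.0]]
ft_force: [0.4, -0.6, 0.8]
grip_width: 0.0398
gripper_force: 0.0
scraper0 [(0.52, array([208. , 207.8])), (0.47, array([225.4, 205.3]))] [(0.81, array([198.6, 258.4])), (0.73, array([196. , 266.5])), (0.64, array([222. , 246.5]))]
clamp_tip [(0.6, array([300.6, 183. ]))] []
jar [(0.74, array([143., 208.])), (0.51, array([225.5, 181.6])), (0.3, array([209.9, 205.8]))] [(0.94, array([115.8, 330. ]))]
bowl [(0.84, array([408.4, 219.1])), (0.49, array([225.9, 202.4]))] [(0.6, array([286.5, 214.6])), (0.58, array([378.1, 186.1]))]
timer [(0.66, array([270.7, 145.7])), (0.39, array([226.6, 202.5]))] [(0.61, array([217.8, 217. ]))]
```

View pics/fin.png

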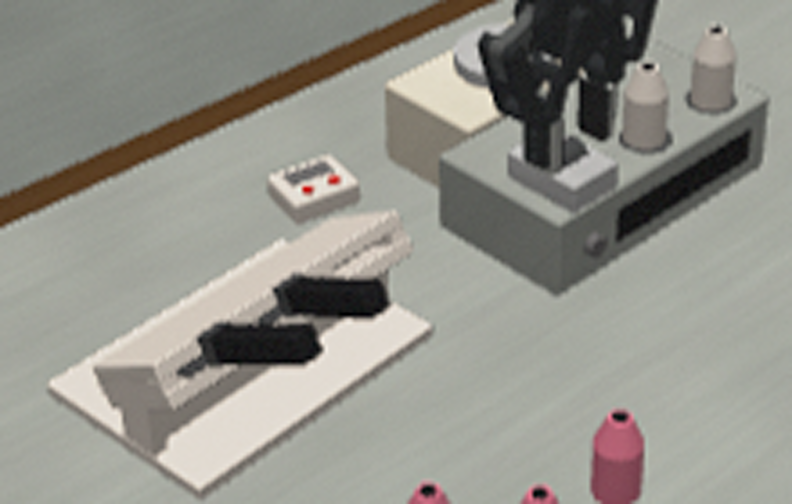

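```bash
python3 -c "
from rig import env
print(env.close_job())"
```

```text
the job is handed in; nothing more can be done
None
```

I handed the job in at about 48 s of the 210 s; the hand-in gave no verdict. The lever was released, both white nozzles were pushed down onto the spigots, the lever was swung back to its rear stop, and the two scrapers found (no third one seen) are fully home in the middle and +y slots; the jar, bowl and timer still show where they were.

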